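Zero the score wheel and lock it

TASK

Get the badminton score counter ready for a new game: with a fingertip, flick its flat toothed thumbwheel clockwise (seen from above), click by click, until the tooth carrying the steel stud stops at the fixed pointer, without letting it run past. Then push the steel lock tab all the way in towards the wheel and take your hand away. Only touch and push: do not lift or shove the counter, and leave the shuttlecocks, jar, coaster and scoop where they are.

Things in the scene. Friction and masses are not known exactly. Their poses are not given: they have to be found in the camera images.
- counter: loose score counter, 2.2-3 kg (slips if pushed with some 8 N or more). Origin on the shelf under the wheel's axis; +x to the pointer, +y to the lock, z up. Base plate 18 mm high, x -45 to 125, y -80 to 130 mm. Rear housing x 79 to 125, y -80 to 80, 54 mm high (59 at the pointer). In front (-x) the wheel overhangs the base, so a finger can stand there down to the shelf
- wheel (a joint): flat wheel's angle: grows clockwise from above (front, -x, teeth move to the counter's +y). 0 = studded tooth at the pointer; starts 2 to 4 clicks short (near -1.57, -2.36 or -3.14). Sprung detents hold it at each multiple of 0.785 rad, teeth then at 0, 45, 90.. degrees from the counter's +x. A tooth yields to 1.5-4 N; past half-way the wheel snaps to the next click and stops there
- stud (a point): top of the steel domed stud (15 mm wide, 10 mm high) on one of the wheel's teeth, 58 mm from the axis, 56 mm above the shelf. Wheel: black disc, radius 46 mm, upright axis through the counter's origin, eight equal radial teeth 9 mm wide out to radius 70 mm; disc and teeth from z = 30 to 46 mm
- pointer (a point): tip of the fixed steel arrow-shaped pointer on the rear housing, 79 mm from the wheel's axis along the counter's +x, 56 mm above the shelf
- lock (a joint): sliding lock bar with an upright steel tab; value is the travel from open (0) to fully in (0.025 m), along the counter's -y towards the wheel; stays where it is left; friction about 2 N, hard stops. The bar's nose then stands between two teeth
- lock_tab (a point): centre of the top of the steel lock tab, 68 mm above the shelf. Tab 24 (x) by 14 (y) by 26 mm high on a bar with its top at z = 42 mm; in the counter's frame at x = 23, y = 125 mm when open, y = 100 mm when fully in. Open, nothing lies beyond the tab's +y face; further in, a track (to y = 130, top at z = 34 mm) lies below the finger's way
- shuttle_a: feather shuttlecock standing on its skirt, cork up, 66 mm wide, 85 mm high; origin under its centre; on the counter's -y side; leave alone
- shuttle_b: another such shuttlecock, in front of the counter's +y side; leave alone
- jar: glass jar with aluminium cap, 72 mm wide, 110 mm high, beyond the counter's +y side; origin under its centre; leave alone
- coaster: white ceramic coaster, 96 mm wide, 9 mm high; origin under its centre; leave alone
- scoop: green plastic scoop, about 160 mm long and 30 mm high, beside the coaster; origin at the foot of the bowl near the handle; leave alone

How it is judged:
On the way, in this order (a step that is already met when the one before it is completed fails the run):
1. studded tooth at rest at the pointer, lock still open (value of joint wheel between -0.15 and 0.15 rad and value of joint lock below 0.008 m and velocity of joint wheel between -0.2 and 0.2 rad/s), for 0.2 s.
2. lock pushed fully in (value of joint wheel between -0.15 and 0.15 rad and value of joint lock above 0.021 m), for 0.2 s.
At the end, for the whole second after the job is handed in: The studded tooth rests at the pointer (wheel within 0.15 rad of 0), the lock is in by at least 21 of its 25 mm, the counter stands flat and at rest within 40 mm of where it began, and shuttlecocks, jar, coaster and scoop are within 30 mm of where they began (all of step 2 and linear speed of counter below 0.02 m/s and distance of counter from where it was at the start of the episode below 0.04 m and angle between counter's own z axis and vertical below 0.05 rad and distance of each of shuttle_a, shuttle_b, jar, coaster, scoop from where it was at the start of the episode below 0.03 m); the robot touches nothing.
It fails at once if the wheel has run on past the pointer to the next click (value of joint wheel above 0.5 rad).
It fails at once if the lock was slid in (over 10 mm) while the studded tooth was not at the pointer (value of joint lock above 0.01 m and (value of joint wheel below -0.25 rad or value of joint wheel above 0.25 rad)).
It fails at once if the counter was lifted or tipped (height (world z) of counter above 0.01 m or angle between counter's own z axis and vertical above 0.12 rad).
It fails at once if the counter was shoved more than 40 mm (distance of counter from where it was at the start of the episode above 0.04 m).
It fails at once if a shuttlecock, the jar, the coaster or the scoop was displaced over 30 mm, lifted or knocked over (distance of any of shuttle_a, shuttle_b, jar, coaster, scoop from where it was at the start of the episode above 0.03 m or angle between any of shuttle_a, shuttle_b, jar, coaster, scoop's own z axis and vertical above 0.35 rad).
It also fails if it takes over 54 s, if anything falls off the work surface, if the arm or the gripper's body presses on something with over 40 N, if the wrist force passes 120 N, or if a joint passes its speed limit or range.

ROBOT

A 7-joint arm with a two-finger parallel gripper is mounted at the origin on the work surface. World frame = base frame: x ahead of the robot, y to its left, z up, the work surface at z = 0. Lengths are in m, angles in rad, forces in N, time in s.
With the tool pointing down it reaches from about 0.425 to 0.875 m from the base axis. Payload 4.7 kg.
Tool frame: the origin (TCP) lies at the very end of the fingers, on their centre line; the grasp point (between the pads) lies 19 mm behind it; z points along the fingers, x is the direction in which the jaws open and shut, and the axes are right-handed (so a half turn about z gives the same grasp; the last joint's range is limited). The gripper opens to 87 mm and grips with 3 to 60 N. Pads are 19 mm wide; open, the fingers measure 117 mm over their backs; the gripper's body (75 mm by 190 mm) begins 51 mm behind the grasp point.
Start: joints at [-1.3, 0.321, -0.07, 1.45, 0.023, 1.371, -0.057], TCP at [0.165, 0.629, 0.223] pointing down, gripper open.
Joint ranges: [-2.86, 2.86], [-0.3, 2.09], [-1.38, 1.24], [0.06, 2.45], [-1.56, 4.7], [0.09, 2.05], [-2.69, 2.69]. Speed limits (rad/s): [2.57, 2.57, 3.14, 3.14, 3.14, 3.14, 3.14].

INTERFACE

Orientations are given as a rotation vector (axis times angle).
In Python, from plant import robot, vision, look_for, masks_of, place_of gives the robot as it stands. The module is installed in compiled form; this text tells all that it offers.
- The arm moves only by the tool step_arm, never from a script. Its argument "deltas" is text: rows parted by semicolons, each of 5 numbers parted by spaces: the opening, from 0 (shut) to 1 (fully open), then the shift along the world's x, y, z in cm, then the turn about the world's z in rad. A call has 1 to 20 rows; each row is the pose to reach, as a shift and turn from the pose commanded when the call began; what a row does not reach only later rows make up. A row lasts 1/8 s, in which the tool goes at most 62.5 mm and 10.7 degrees, less where a joint would pass 70% of its speed; a pose out of reach is approached as far as the arm can. A call with a gripper value outside its range is refused whole. The fingers move at their own pace and stop on an object; "force" is the grip in N (left out, the last holds). Time passes only in rows, so rows that repeat a pose let the fingers close. It gives the time, the measured TCP pose, the force and the opening at its end, in the units of the state.
- robot.state(): the state, without advancing time (a new reading comes with each control period).
- vision.capture(name): name is "side" or "top"; returns a dict with "image" (420x560x3 uint8, red, green, blue), "range_z" (420x560 float32, m along the optical axis (not along the pixel's ray), 0 where there is no reading), "intrinsics" (3x3 intrinsics, pixels), "extrinsics" (4x4, takes a point from world to camera coordinates). Camera axes: x right, y up, looking along -z (the intrinsics and any distortion apply to the point x, -y, -z); pixel columns grow to the right and rows downward; lengths in m; the calibration is good to about 2 mm. A picture is of the moment at which its call begins.
- robot.finish_job(): hands the job in, once; it reports no verdict.
Trained networks look in a picture, given as the dict that the camera call returned (one of the last four; its "shot" number tells which), for a name from the list of things; names that differ only in an ending like _2 or _b are one class to them, and where a whole thing is asked for, a point or a joint stands for the part that bears it (a point fixed in the world has none). Each returns a list of dicts, best first, with "score" (0 to 1); they miss things now and then, are a little off and sometimes report something else, mostly with a low value. They report only what shows in the picture. A call takes as long as a camera call.
- look_for(picture, query): "position" ([x, y, z] in m, in world coordinates, good to about 4 mm: the middle of the surface that is visible of it).
- masks_of(picture, query): "region" (420x560 bool, what is visible of it).
- place_of(picture, query): "position" ([x, y, z] in m, in world coordinates, good to about 4 mm: a listed point, or the origin of a listed thing).
The state is a dict: "clock": time; "joint_pos": joint angles; "qvel": joint speeds; "effort": joint torques, N m; "eef_pos": TCP position; "ee_rot": TCP orientation; "ft_force": force on the tool from outside, world axes, zero at the start; "ft_torque": the same for the moment, N m; "finger_gap": finger opening in m.
Only numpy, scipy, OpenCV 4.12 (cv2) and the standard library are available. Lean on these libraries where they do the work, as an engineer would, in place of code of your own. Each camera call takes 0.05 s, during which the arm holds its last target.

## Working session

There is one attempt and no reset: what is moved stays moved. The work goes in short steps, Python scripts to look and compute and a tool call to move; the robot and the scene stay as the last step left them, time stands still between calls to the robot, and variables do not carry over. Pictures are saved under pics/ and viewed, and the job is handed in when it is done.

Besides the shell and the picture viewer there is one more tool, called as a command line: name --argument value ..., lists and objects as JSON in quotes. step_arm: Moves the arm, as the interface text tells. Its arguments: {"type":"object","properties":{"deltas":{"type":"string"},"force":{"type":"number"}},"required":["deltas"]}

```bash
mkdir -p pics; cat > h.py <<'E'
import numpy as np, cv2
from plant import robot, vision, look_for, masks_of, place_of
def save(p,n): cv2.imwrite(f'pics/{n}.png',cv2.cvtColor(p['image'],cv2.COLOR_RGB2BGR))
def proj(p,X):
    E=np.array(p['extrinsics']);K=np.array(p['intrinsics'])
    X=np.atleast_2d(X); c=(E@np.c_[X,np.ones(len(X))].T)[:3]
    c=np.array([c[0],-c[1],-c[2]]); u=K@c; return (u[:2]/u[2]).T
def unproj(p,u,v,z=None):
    E=np.array(p['extrinsics']);K=np.array(p['intrinsics'])
    d=np.linalg.inv(K)@np.array([u,v,1.]); d=np.array([d[0],-d[1],-d[2]])
    R=E[:3,:3];C=-R.T@E[:3,3]; w=R.T@d
    if z is None: s=p['range_z'][int(v),int(u)]
    else: s=(z-C[2])/w[2]
    return C+s*w
E
python3 - <<'E'
from h import *
s=robot.state(); print(s)
for n in ('top','side'):
    p=vision.capture(n); save(p,n+'0')
    print(n,[k for k in p])
    for q in ('counter','stud','pointer','lock_tab','shuttle_a','jar','coaster','scoop'):
        for r in place_of(p,q)[:3]: print(q,np.round(r['position'],4),round(r['score'],2),np.round(proj(p,r['position'])[0]))
E
```

```text
{'clock': 0.0, 'joint_pos': array([-1.29989705,  0.3218574 , -0.07012505,  1.45169144,  0.02259964,
        1.37078089, -0.05689529]), 'qvel': array([ 1.49723299e-03, -6.74269962e-04, -1.13953536e-03, -1.16144149e-03,
        4.87214570e-06, -1.56093889e-03, -1.45863748e-04]), 'effort': array([-4.23889978e-04, -4.91279840e+01, -4.04216694e-01, -3.12525129e+01,
       -6.39966619e-02,  4.39159304e-02,  1.91307240e-04]), 'eef_pos': array([0.16497305, 0.62813891, 0.22143123]), 'ee_rot': array([ 2.48653744e+00,  1.91802937e+00, -2.33974441e-03]), 'ft_force': array([ 0.37740172,  0.12429076, -0.63753951]), 'ft_torque': array([ 0.01368467,  0.02845274, -0.00632639]), 'finger_gap': 0.08691624805676801}
top ['image', 'range_z', 'intrinsics', 'extrinsics', 'shot']
counter [ 0.5356 -0.0497  0.0012] 0.79 [306. 223.]
stud [ 0.4896 -0.0185  0.0528] 0.94 [293. 241.]
pointer [ 0.6153 -0.0376  0.0617] 0.98 [303. 179.]
lock_tab [0.5377 0.0728 0.0688] 0.47 [248. 215.]
shuttle_a [0.3844 0.1107 0.0011] 0.84 [229. 292.]
shuttle_a [ 0.5773 -0.2222  0.0015] 0.65 [386. 206.]
jar [0.5166 0.2411 0.0015] 0.95 [171. 228.]
coaster [ 0.4617 -0.2717 -0.0026] 0.73 [410. 260.]
scoop [ 0.5734 -0.3536 -0.0027] 0.83 [447. 210.]
side ['image', 'range_z', 'intrinsics', 'extrinsics', 'shot']
counter [ 0.5404 -0.0541  0.0058] 0.95 [290. 200.]
stud [ 0.4907 -0.0229  0.0548] 0.56 [302. 204.]
pointer [ 0.6203 -0.0403  0.0529] 0.77 [260. 179.]
lock_tab [0.5403 0.0748 0.0681] 0.76 [262. 220.]
shuttle_a [3.822e-01 1.102e-01 1.000e-04] 0.83 [315. 279.]
shuttle_a [ 0.5775 -0.2143 -0.0022] 0.79 [307. 159.]
shuttle_a [ 0.6214 -0.0415  0.0518] 0.19 [260. 178.]
jar [0.5144 0.2375 0.0029] 0.96 [232. 295.]
coaster [ 0.4611 -0.2661 -0.0036] 0.69 [353. 164.]
coaster [0.5391 0.0728 0.0677] 0.17 [263. 219.]
scoop [ 0.5725 -0.3517 -0.0008] 0.72 [331. 132.]
```

```bash
python3 - <<'E'
import cv2
a=cv2.imread('pics/top0.png');b=cv2.imread('pics/side0.png')
cv2.imwrite('pics/t0c.png',cv2.resize(a[120:330,130:480],None,fx=2.2,fy=2.2,interpolation=cv2.INTER_CUBIC))
cv2.imwrite('pics/s0c.png',cv2.resize(b[90:340,150:420],None,fx=2.2,fy=2.2,interpolation=cv2.INTER_CUBIC))
E
```

```text
(no output)
```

View pics/t0c.png

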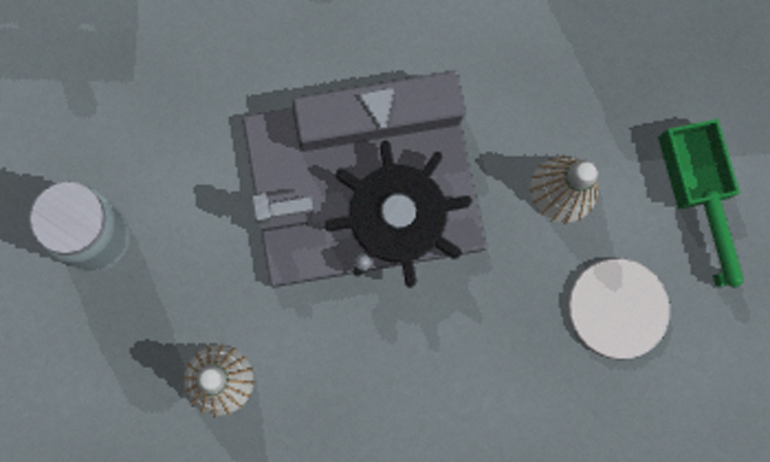

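View pics/s0c.png

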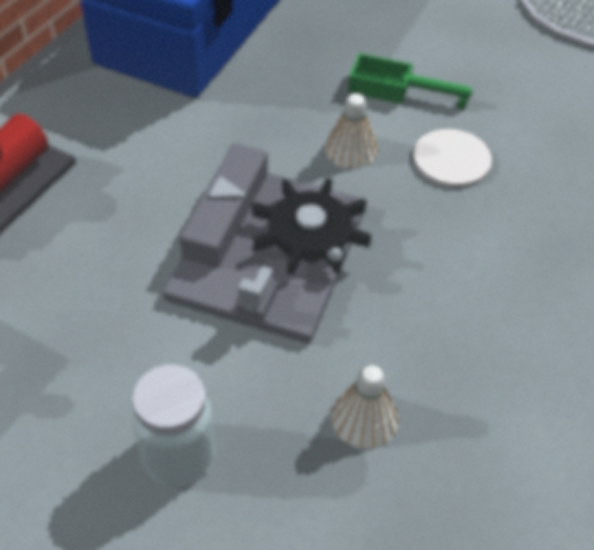

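The counter faces about 9.5° off world x. The stud sits at about 135° in the counter frame, which is 3 clicks short. I'll check the pose by overlaying the model on the picture.

```bash
cat >> h.py <<'E'
def cw(o,th,P):
    P=np.atleast_2d(P).astype(float); c,s=np.cos(th),np.sin(th)
    return np.c_[o[0]+c*P[:,0]-s*P[:,1], o[1]+s*P[:,0]+c*P[:,1], P[:,2]]
def overlay(p,o,th,n,box,f=2.5,lock=0.,rot=0.):
    im=cv2.cvtColor(p['image'],cv2.COLOR_RGB2BGR); u0,v0,u1,v1=box
    im=cv2.resize(im[v0:v1,u0:u1],None,fx=f,fy=f,interpolation=cv2.INTER_CUBIC)
    def poly(P,col,cl=True):
        q=(proj(p,cw(o,th,np.array(P)/1000.))+.5-[u0,v0])*f
        cv2.polylines(im,[np.round(q).astype(np.int32)],cl,col,1,cv2.LINE_AA)
    poly([[-45,-80,18],[125,-80,18],[125,130,18],[-45,130,18]],(0,255,255))
    poly([[79,-80,54],[125,-80,54],[125,80,54],[79,80,54]],(0,255,0))
    a=np.linspace(0,2*np.pi,60); poly(np.c_[46*np.cos(a),46*np.sin(a),0*a+46],(0,0,255))
    for k in range(8):
        t=k*np.pi/4+rot; poly([[46*np.cos(t),46*np.sin(t),46],[70*np.cos(t),70*np.sin(t),46]],(255,0,255),False)
    y=125-lock*1000; poly([[11,y-7,68],[35,y-7,68],[35,y+7,68],[11,y+7,68]],(255,200,0))
    cv2.imwrite(f'pics/{n}.png',im)
E
python3 - <<'E'
from h import *
p=vision.capture('top'); q=vision.capture('side')
o=(.538,-.052);th=.166
overlay(p,o,th,'ov_t1',(210,130,370,270),4.5); overlay(q,o,th,'ov_s1',(210,140,340,260),4.5)
E
```

```text
(no output)
```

View pics/ov_t1.png

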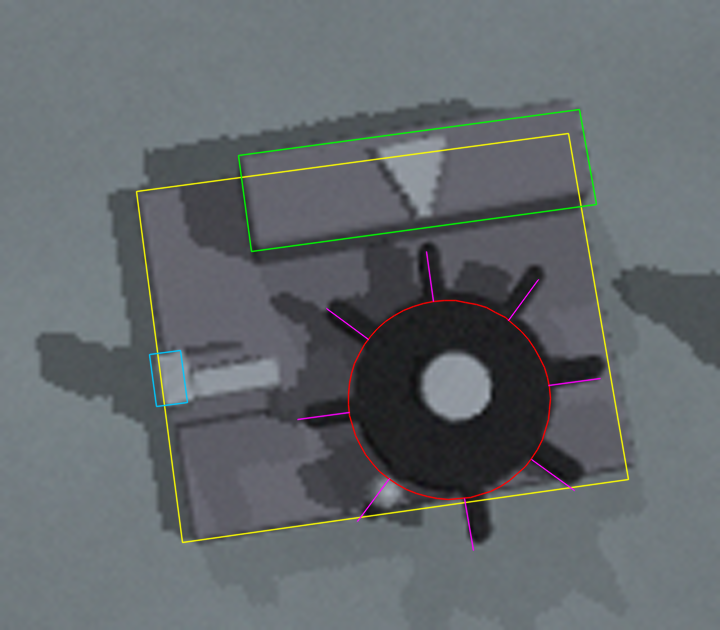

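View pics/ov_s1.png

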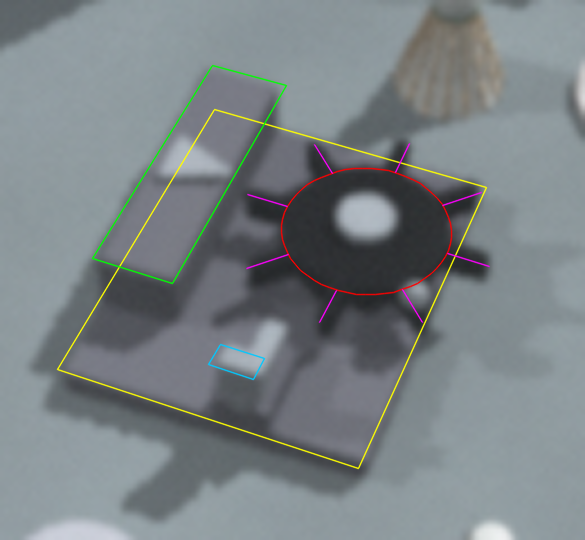

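Overlay check: the model sits about 2 mm off in the top view, with real edges slightly up and to the right of the drawn ones. That gives origin ≈ (0.5395, -0.0535) and θ ≈ 0.17. Next I'll close the gripper and fly above the entry point in front of the wheel.

step_arm --deltas "0 4 -4.5 0 -0.1;0 8 -9 0 -0.2;0 12 -13.5 0 -0.3;0 16 -18 0 -0.4;0 20 -22.5 0 -0.5;0 24 -27 0 -0.6;0 28 -31.5 0 -0.7;0 32 -36 0 -0.8;0 33 -41 0 -0.9;0 33 -46 0 -1.0;0 33 -51 0 -1.1;0 32.5 -56 0 -1.144;0 32 -61 0 -1.144;0 31.5 -66 0 -1.144;0 31.3 -70 0 -1.144;0 31.3 -71.7 -1 -1.144;0 31.3 -71.7 -4 -1.144;0 31.3 -71.7 -7 -1.144;0 31.3 -71.7 -7 -1.144;0 31.3 -71.7 -7 -1.144"

```text
clock: 3.5
eef_pos: [0.4788, -0.0884, 0.1537]
ee_rot: [3.13, 0.267, 0.002]
ft_force: [0.3, 0.2, 0.8]
finger_gap: 0.0007
```

```bash
python3 - <<'E'
from h import *
from scipy.spatial.transform import Rotation as R
s=robot.state(); print(s['clock'],s['eef_pos'],R.from_rotvec(s['ee_rot']).as_matrix().round(3),s['finger_gap'],s['ft_force'])
p=vision.capture('top'); q=vision.capture('side')
o=(.5395,-.0535);th=.17
overlay(p,o,th,'ov_t2',(210,130,370,270),4.5); overlay(q,o,th,'ov_s2',(210,100,370,260),4)
E
```

```text
3.5 [ 0.4788392  -0.0883668   0.15372208] [[ 0.986  0.169  0.002]
 [ 0.169 -0.986 -0.   ]
 [ 0.002  0.    -1.   ]] 0.0006610851264337822 [0.27421979 0.15984888 0.82282064]
```

View pics/ov_t2.png

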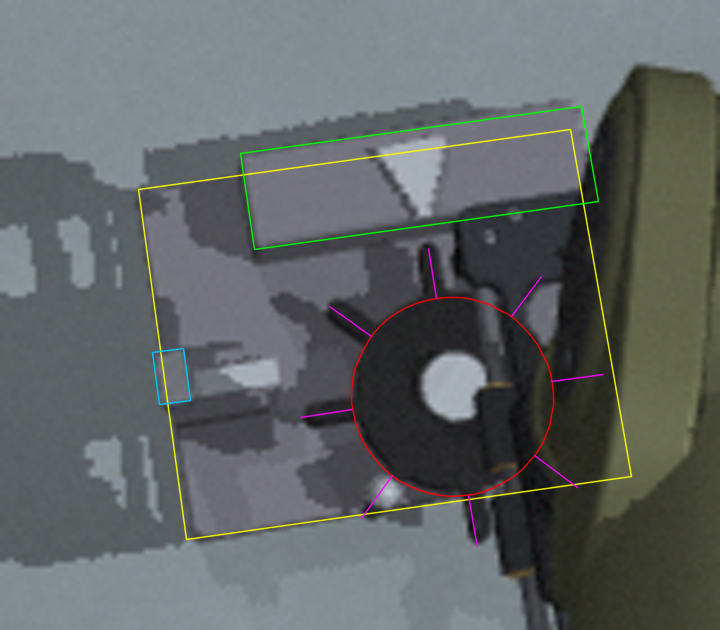

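View pics/ov_s2.png

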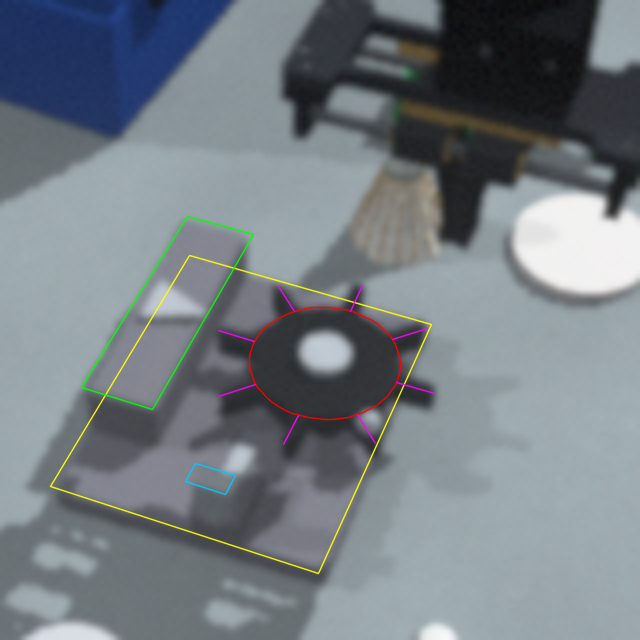

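```bash
python3 - <<'E'
from h import *
q=vision.capture('side'); t=np.array([.4788,-.0884,.1537])
for sx in (-.095,0,.095):
  for h in (0,.03,.05,.07):
    print(sx,h,((proj(q,t+np.array([.986*sx,.169*sx,h]))[0]-[210,100])*4).round())
# range of the points seen under the gripper
m=q['range_z'];E=q['extrinsics'];pts=[]
for v in range(100,170):
  for u in range(275,375):
    if m[v,u]>0:
      w=unproj(q,u,v); 
      d=w[:2]-t[:2]; a=d@[.986,.169]; b=d@[-.169,.986]
      if abs(a)<.16 and abs(b)<.06 and w[2]>.1: pts.append((a,b,w[2]))
pts=np.array(pts)
for a in np.arange(-.15,.15,.01):
  k=(pts[:,0]>=a)&(pts[:,0]<a+.01)
  if k.any(): print(round(a,2),pts[k,2].min().round(3),k.sum())
E
```

```text
-0.095 0 [621. 277.]
-0.095 0.03 [631. 237.]
-0.095 0.05 [638. 209.]
-0.095 0.07 [646. 180.]
0 0 [454. 233.]
0 0.03 [460. 192.]
0 0.05 [463. 164.]
0 0.07 [467. 135.]
0.095 0 [295. 190.]
0.095 0.03 [296. 149.]
0.095 0.05 [297. 121.]
0.095 0.07 [298.  92.]
-0.1 0.249 61
-0.09 0.226 191
-0.08 0.234 163
-0.07 0.237 130
-0.06 0.235 215
-0.05 0.237 214
-0.04 0.232 243
-0.03 0.228 240
-0.02 0.158 263
-0.01 0.154 277
0.0 0.155 306
0.01 0.186 170
0.02 0.23 129
0.03 0.231 110
0.04 0.235 103
0.05 0.236 94
0.06 0.236 152
0.07 0.225 171
0.08 0.226 154
0.09 0.25 43
```

The gripper body sits 70 mm above the tips, so everything clears. I'll descend between the teeth.

step_arm --deltas "0 0 0 -4 0;0 0 0 -8 0;0 0 0 -10.5 0;0 0 0 -12 0;0 0 0 -12.6 0;0 0 0 -12.6 0"

```text
clock: 4.4
eef_pos: [0.4787, -0.0883, 0.0271]
ee_rot: [3.13, 0.267, 0.001]
ft_force: [-0.2, 0.3, -0.3]
finger_gap: 0.0004
```

```bash
python3 - <<'E'
from h import *
s=robot.state(); print(s['clock'],s['eef_pos'],s['ft_force'])
p=vision.capture('top'); q=vision.capture('side')
o=(.5395,-.0535);th=.17
overlay(q,o,th,'ov_s3',(210,100,370,260),4)
E
```

```text
4.4 [ 0.47867398 -0.08832518  0.02711093] [-0.16635395  0.29433437 -0.33515161]
```

View pics/ov_s3.png

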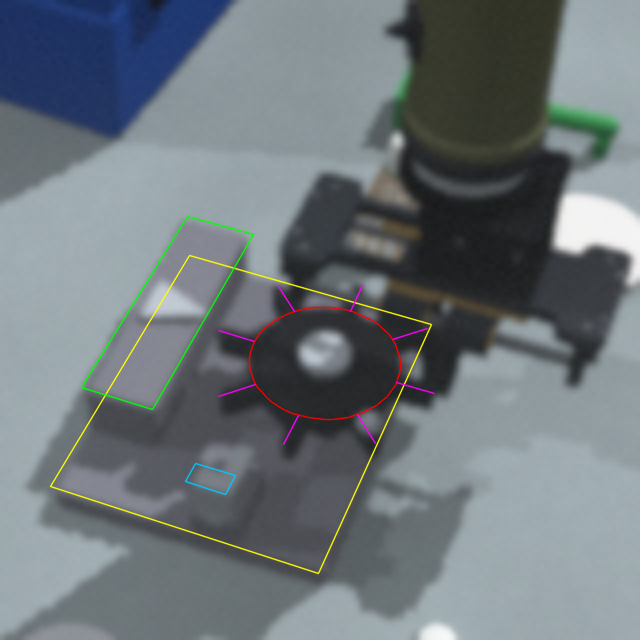

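The finger stands in the gap with no contact. Now the first stroke, slowly.

step_arm --deltas "0 -0.07 0.4 0 0;0 -0.14 0.8 0 0;0 -0.2 1.1 0 0;0 -0.24 1.4 0 0;0 -0.29 1.7 0 0;0 -0.34 2.0 0 0;0 -0.39 2.3 0 0;0 -0.44 2.6 0 0;0 -0.5 2.9 0 0;0 -0.55 3.2 0 0;0 -0.6 3.5 0 0;0 -0.65 3.8 0 0;0 -0.7 4.1 0 0;0 -0.75 4.4 0 0;0 -0.79 4.6 0 0;0 -0.79 4.6 0 0;0 -0.79 4.6 0 0"

```text
clock: 6.62
eef_pos: [0.4702, -0.0424, 0.0266]
ee_rot: [3.13, 0.267, 0.0]
ft_force: [1.4, 0.2, -0.5]
finger_gap: 0.0002
```

```bash
python3 - <<'E'
from h import *
s=robot.state(); print(s['clock'],s['eef_pos'],s['ft_force'])
p=vision.capture('top'); q=vision.capture('side')
for pp in (p,q):
  for r in place_of(pp,'stud')[:2]: print(r)
  for r in place_of(pp,'counter')[:1]: print(r)
o=(.5395,-.0535);th=.17
overlay(q,o,th,'ov_s4',(210,100,370,260),4)
overlay(p,o,th,'ov_t4',(210,130,370,270),4.5)
E
```

```text
6.625 [ 0.47023214 -0.04242883  0.02660815] [ 1.39204806  0.21641682 -0.54003648]
{'position': [0.5222, 0.0071, 0.0545], 'score': 0.37}
{'position': [0.5282, 0.0059, 0.0584], 'score': 0.82}
{'position': [0.5407, -0.0553, 0.0051], 'score': 0.92}
```

View pics/ov_s4.png

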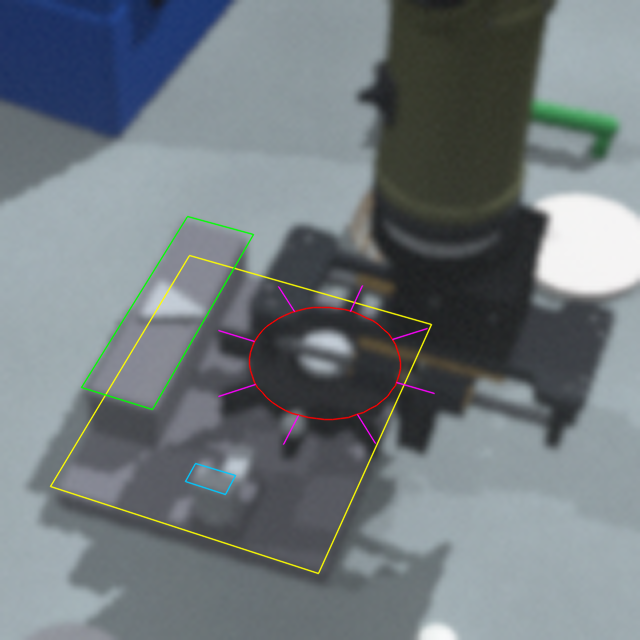

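View pics/ov_t4.png

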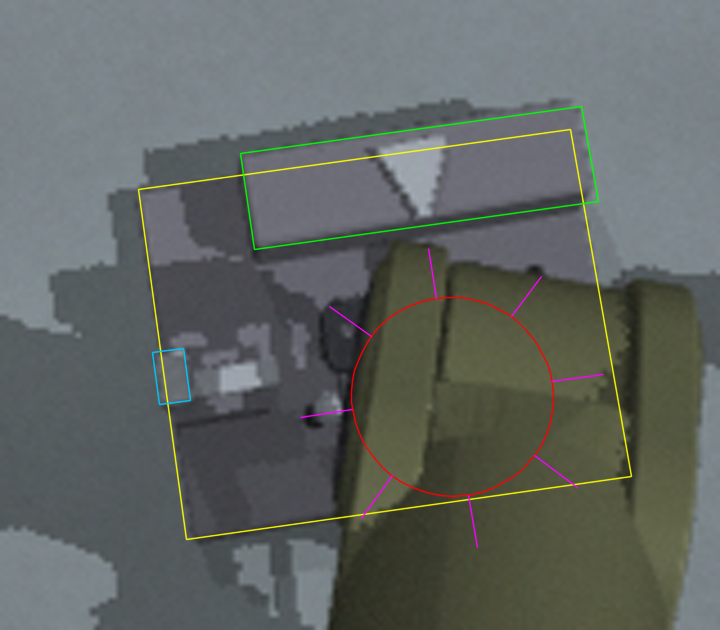

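Click one worked: the stud is now at 90° and the counter hasn't moved. I'll lift, go back and repeat.

step_arm --deltas "0 0 0 2 0;0 0 0 4.5 0;0 0.1 -0.8 5 0;0 0.4 -2.5 5 0;0 0.79 -4.6 5 0;0 0.79 -4.6 5 0;0 0.79 -4.6 3 0;0 0.79 -4.6 1 0;0 0.79 -4.6 0 0;0 0.79 -4.6 0 0"

```text
clock: 8.18
eef_pos: [0.4773, -0.088, 0.0258]
ee_rot: [3.13, 0.267, -0.003]
ft_force: [0.7, 1.0, 0.9]
finger_gap: 0.0003
```

step_arm --deltas "0 -0.07 0.4 0 0;0 -0.14 0.8 0 0;0 -0.2 1.1 0 0;0 -0.24 1.4 0 0;0 -0.29 1.7 0 0;0 -0.34 2.0 0 0;0 -0.39 2.3 0 0;0 -0.44 2.6 0 0;0 -0.5 2.9 0 0;0 -0.55 3.2 0 0;0 -0.6 3.5 0 0;0 -0.65 3.8 0 0;0 -0.7 4.1 0 0;0 -0.75 4.4 0 0;0 -0.79 4.6 0 0;0 -0.79 4.6 0 0;0 -0.79 4.6 0 0"

```text
clock: 10.3
eef_pos: [0.4703, -0.0424, 0.0266]
ee_rot: [3.13, 0.267, 0.0]
ft_force: [-0.5, -0.0, -0.3]
finger_gap: 0.0005
```

```bash
python3 - <<'E'
from h import *
s=robot.state(); print(s['clock'],s['eef_pos'],s['ft_force'])
p=vision.capture('top'); q=vision.capture('side')
for pp in (p,q):
  for r in place_of(pp,'stud')[:2]: print(r)
  for r in place_of(pp,'counter')[:1]: print(r)
o=(.5395,-.0535);th=.17
overlay(q,o,th,'ov_s5',(210,100,370,260),4)
E
```

```text
10.3 [ 0.47025244 -0.04241493  0.02661059] [-0.52489429 -0.01565515 -0.27706015]
{'position': [0.5725, -0.0039, 0.0566], 'score': 0.71}
{'position': [0.5429, -0.0539, 0.0017], 'score': 0.78}
```

View pics/ov_s5.png

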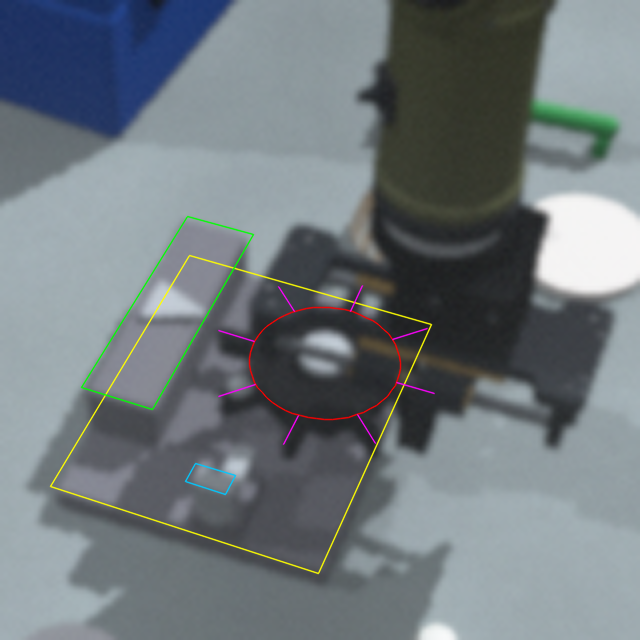

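The network puts the stud at about 46°, so two clicks are done. I'll lift and confirm in a picture before the last one.

step_arm --deltas "0 0 0 2 0;0 0 0 4.5 0;0 0.1 -0.8 5 0;0 0.4 -2.5 5 0;0 0.79 -4.6 5 0;0 0.79 -4.6 5 0"

```text
clock: 11.35
eef_pos: [0.4777, -0.0903, 0.076]
ee_rot: [3.13, 0.261, -0.001]
ft_force: [-0.4, 0.3, -0.6]
finger_gap: 0.0005
```

```bash
python3 - <<'E'
from h import *
p=vision.capture('top'); q=vision.capture('side')
for pp in (p,q):
  for r in place_of(pp,'stud')[:2]: print(r)
o=(.5395,-.0535);th=.17
overlay(q,o,th,'ov_s6',(210,130,330,250),5)
overlay(p,o,th,'ov_t6',(210,130,370,270),4.5)
E
```

```text
{'position': [0.5694, -0.0028, 0.0551], 'score': 0.95}
{'position': [0.5729, -0.004, 0.0583], 'score': 0.72}
```

View pics/ov_t6.png

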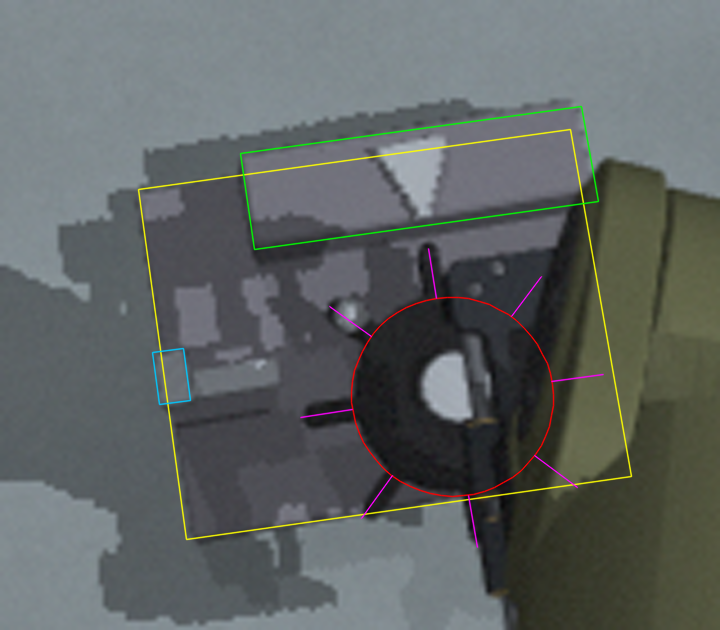

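View pics/ov_s6.png

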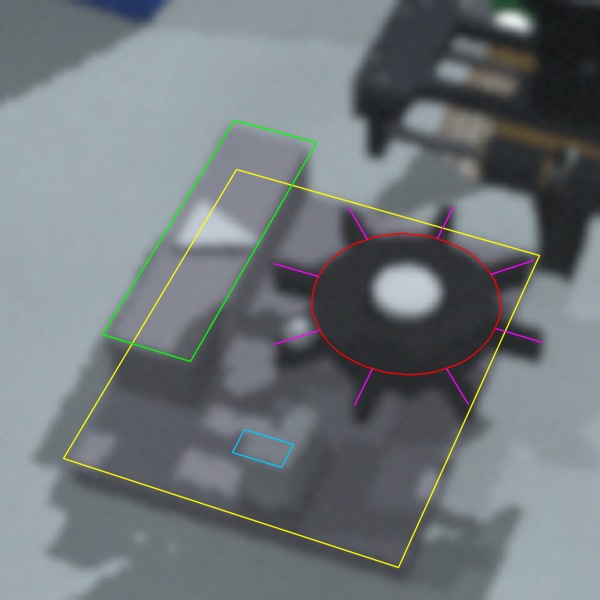

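The picture shows the stud on the 45° tooth (top view at 345,312), with one click left. I'll make the last stroke, slower near the snap.

step_arm --deltas "0 0 0 0 0;0 0 0 -2 0;0 0 0 -4 0;0 0 0 -5 0;0 0 0 -5 0"

```text
clock: 12.18
eef_pos: [0.4776, -0.0881, 0.0261]
ee_rot: [3.13, 0.267, -0.002]
ft_force: [-0.5, -0.1, 0.1]
finger_gap: 0.0003
```

step_arm --deltas "0 -0.07 0.4 0 0;0 -0.14 0.8 0 0;0 -0.2 1.1 0 0;0 -0.24 1.4 0 0;0 -0.29 1.7 0 0;0 -0.34 2.0 0 0;0 -0.39 2.3 0 0;0 -0.44 2.6 0 0;0 -0.48 2.8 0 0;0 -0.52 3.0 0 0;0 -0.55 3.2 0 0;0 -0.6 3.5 0 0;0 -0.65 3.8 0 0;0 -0.7 4.1 0 0;0 -0.75 4.4 0 0;0 -0.79 4.6 0 0;0 -0.79 4.6 0 0;0 -0.79 4.6 0 0"

```text
clock: 14.42
eef_pos: [0.4702, -0.0424, 0.0266]
ee_rot: [3.13, 0.267, 0.0]
ft_force: [-0.4, 0.2, 0.5]
finger_gap: 0.0007
```

```bash
python3 - <<'E'
from h import *
s=robot.state(); print(s['clock'],s['eef_pos'],s['ft_force'])
q=vision.capture('side')
for r in place_of(q,'stud')[:2]+place_of(q,'counter')[:1]: print(r)
o=(.5395,-.0535);th=.17
overlay(q,o,th,'ov_s7',(210,130,330,250),5)
E
```

```text
14.425 [ 0.47024775 -0.04240211  0.02661003] [-0.38496401  0.23780273  0.45749849]
{'position': [0.5967, -0.0408, 0.0593], 'score': 0.92}
{'position': [0.5785, -0.2159, 0.001], 'score': 0.74}
```

View pics/ov_s7.png

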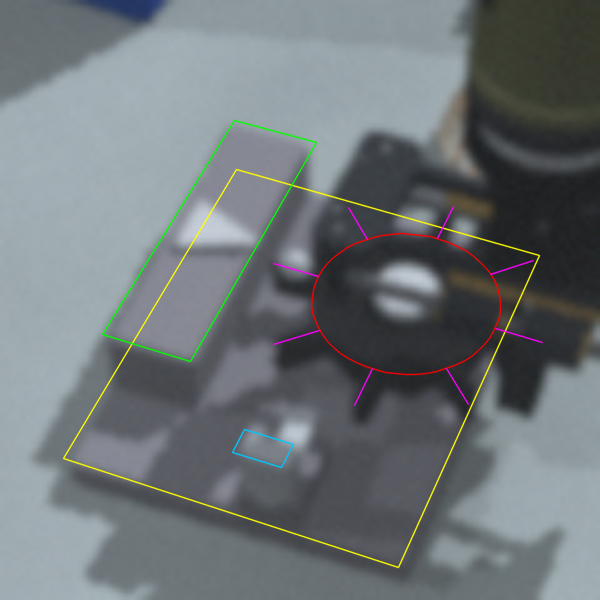

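The stud is at the pointer (295,262). I'll lift and move to the lock's outer side.

step_arm --deltas "0 0 0 3 0;0 0 0 7 0;0 0 0 9 0;0 1.5 3.5 9 0;0 3 7 9 0;0 4.5 10.5 9 0;0 6 13.5 9 0;0 6.5 14.6 9 0;0 6.5 14.6 9 0;0 6.5 14.6 9 0"

```text
clock: 15.82
eef_pos: [0.5348, 0.1018, 0.1165]
ee_rot: [3.13, 0.263, -0.001]
ft_force: [0.4, 0.6, 0.4]
finger_gap: 0.0004
```

```bash
python3 - <<'E'
from h import *
s=robot.state(); print(s['clock'],s['eef_pos'],s['ft_force'])
q=vision.capture('side');p=vision.capture('top')
for pp in (p,q):
  for n in ('stud','lock_tab','counter','pointer'):
    for r in place_of(pp,n)[:1]: print(n,r)
o=(.5395,-.0535);th=.17
overlay(q,o,th,'ov_s8',(210,100,370,260),4)
overlay(p,o,th,'ov_t8',(210,130,370,270),4.5)
E
```

```text
15.825 [0.53479796 0.10183918 0.11652972] [0.3546377  0.59426221 0.44313693]
stud {'position': [0.5943, -0.0391, 0.0538], 'score': 0.56}
lock_tab {'position': [0.5341, 0.0729, 0.0713], 'score': 0.65}
counter {'position': [0.5388, -0.05, 0.0012], 'score': 0.8}
pointer {'position': [0.6168, -0.0382, 0.0572], 'score': 0.8}
lock_tab {'position': [0.5397, 0.0739, 0.0651], 'score': 0.63}
counter {'position': [0.5731, -0.3528, 0.0013], 'score': 0.63}
```

View pics/ov_s8.png

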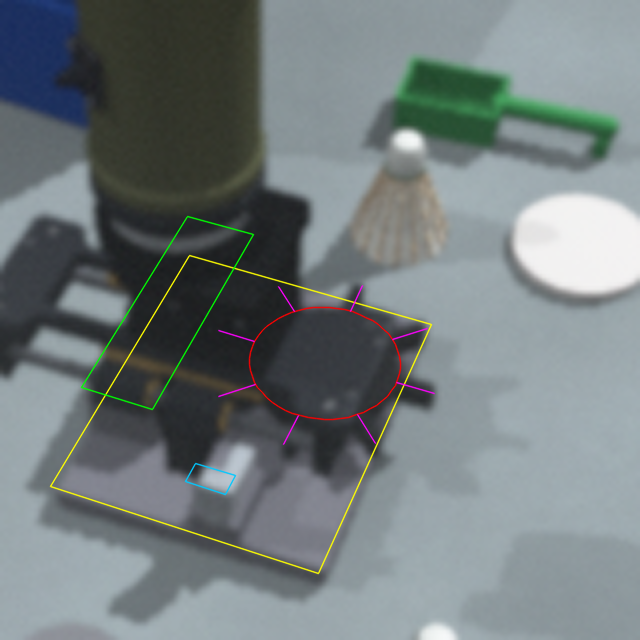

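View pics/ov_t8.png

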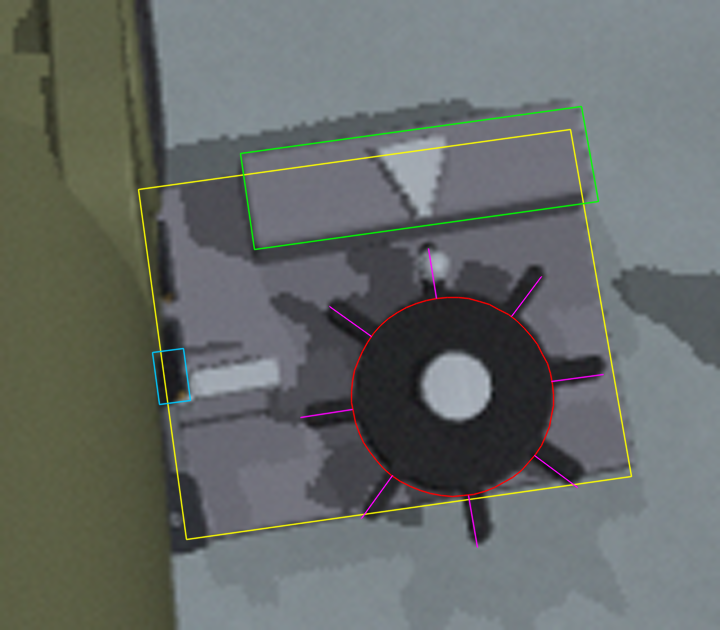

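The stud is in line with the pointer (430,262), the lock is open, and the finger is about 12 mm beyond the tab. I'll descend to z ≈ 0.049.

step_arm --deltas "0 0 0 -3 0;0 0 0 -5.5 0;0 0 0 -6.8 0;0 0 0 -6.8 0"

```text
clock: 16.82
eef_pos: [0.5346, 0.1035, 0.0479]
ee_rot: [3.13, 0.267, -0.002]
ft_force: [0.4, -0.1, -0.1]
finger_gap: 0.0003
```

step_arm --deltas "0 0.07 -0.4 0 0;0 0.14 -0.8 0 0;0 0.2 -1.2 0 0;0 0.25 -1.5 0 0;0 0.3 -1.8 0 0;0 0.36 -2.1 0 0;0 0.36 -2.1 0 0"

```text
clock: 17.7
eef_pos: [0.539, 0.0824, 0.0486]
ee_rot: [3.13, 0.266, 0.001]
ft_force: [-0.4, 1.5, 0.4]
finger_gap: 0.0006
```

```bash
python3 - <<'E'
from h import *
s=robot.state(); print(s['clock'],s['eef_pos'],s['ft_force'])
q=vision.capture('side')
o=(.5395,-.0535);th=.17
overlay(q,o,th,'ov_s9',(210,130,330,250),5)
for r in place_of(q,'lock_tab')[:2]: print(r)
E
```

```text
17.7 [0.53901067 0.08237074 0.04861754] [-0.40065817  1.51633736  0.44055981]
```

View pics/ov_s9.png

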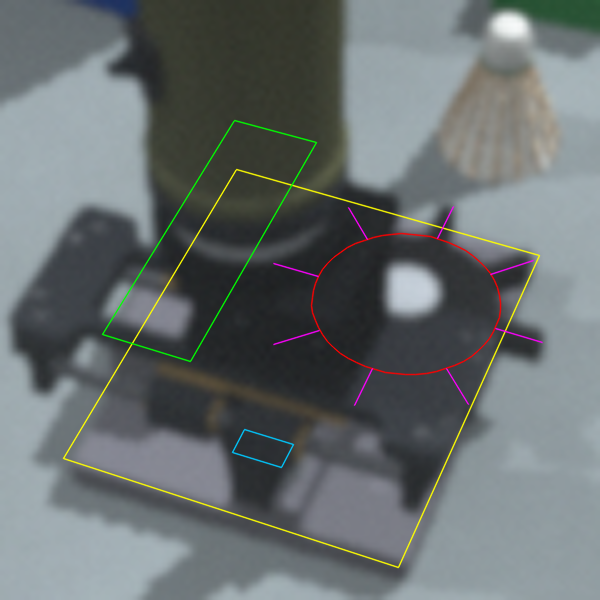

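The finger is in contact and the lock is sliding at about 1.5 N. I'll carry on, checking force.

step_arm --deltas "0 0.05 -0.3 0 0;0 0.1 -0.6 0 0;0 0.15 -0.9 0 0;0 0.2 -1.2 0 0;0 0.24 -1.4 0 0;0 0.24 -1.4 0 0"

```text
clock: 18.55
eef_pos: [0.5412, 0.0681, 0.0486]
ee_rot: [3.13, 0.266, -0.0]
ft_force: [0.3, 0.5, -1.0]
finger_gap: 0.0007
```

step_arm --deltas "0 0.02 -0.1 0 0;0 0.02 -0.1 0 0"

```text
clock: 18.8
eef_pos: [0.5413, 0.0677, 0.0486]
ee_rot: [3.13, 0.267, -0.0]
ft_force: [0.7, 3.0, 0.3]
finger_gap: 0.0002
```

step_arm --deltas "0 0.02 -0.1 0 0;0 0.02 -0.1 0 0"

```text
clock: 19.05
eef_pos: [0.5414, 0.0668, 0.0486]
ee_rot: [-3.13, -0.267, 0.0]
ft_force: [0.1, 3.1, -0.1]
finger_gap: 0.0007
```

step_arm --deltas "0 0.02 -0.1 0 0;0 0.02 -0.1 0 0"

```text
clock: 19.3
eef_pos: [0.5415, 0.0667, 0.0486]
ee_rot: [-3.129, -0.268, 0.001]
ft_force: [-1.7, 5.4, 1.6]
finger_gap: 0.0005
```

step_arm --deltas "0 0.02 -0.1 0 0;0 0.02 -0.1 0 0"

```text
clock: 19.55
eef_pos: [0.5415, 0.0667, 0.0486]
ee_rot: [-3.128, -0.269, 0.001]
ft_force: [-1.6, 5.2, 1.7]
finger_gap: 0.0003
```

```bash
python3 - <<'E'
from h import *
s=robot.state(); print(s['clock'],s['eef_pos'],s['ft_force'],s['effort'])
E
```

```text
19.55 [0.54147134 0.06668712 0.04858203] [-1.62361758  5.20917207  1.65411694] [  3.7547788  -35.64932942   8.44213754 -25.91923356   1.88014045
  -0.53681614  -0.03817982]
```

The position has stalled at y = 0.0667 with the force up to 5 N, so this is the hard stop. I'll back off, lift clear and check.

step_arm --deltas "0 -0.1 0.5 0 0;0 -0.35 2 0 0;0 -0.35 2 0 0;0 -0.35 2 5 0;0 -0.35 2 10 0;0 -2 6 13 0;0 -4 10 15 0;0 -6 15 17 0;0 -8 20 18 0;0 -10 25 18 0;0 -12 30 18 0;0 -12 30 18 0;0 -12 30 18 0;0 -12 30 18 0"

```text
clock: 21.3
eef_pos: [0.4232, 0.3629, 0.2286]
ee_rot: [3.13, 0.262, 0.001]
ft_force: [0.1, 0.2, -0.6]
finger_gap: 0.0006
```

```bash
python3 - <<'E'
from h import *
s=robot.state(); print(s['clock'],s['eef_pos'],s['ft_force'],abs(s['qvel']).max())
q=vision.capture('side');p=vision.capture('top')
for pp in (p,q):
  for n in ('stud','lock_tab','counter','pointer','shuttle_a','jar','coaster','scoop'):
    for r in place_of(pp,n)[:2]: print(n,r)
o=(.5395,-.0535);th=.17
overlay(q,o,th,'ov_sA',(210,100,370,260),4,lock=.025)
overlay(p,o,th,'ov_tA',(210,130,370,270),4.5,lock=.025)
E
```

```text
21.3 [0.423208   0.36290541 0.22864621] [ 0.05207527  0.16508614 -0.59842006] 0.005628955944228116
stud {'position': [0.5968, -0.0371, 0.0558], 'score': 0.91}
lock_tab {'position': [0.5421, 0.047, 0.0706], 'score': 0.71}
counter {'position': [0.5372, -0.0501, -0.0003], 'score': 0.78}
pointer {'position': [0.6134, -0.0373, 0.0594], 'score': 0.78}
shuttle_a {'position': [0.5777, -0.2199, 0.0002], 'score': 0.69}
shuttle_a {'position': [0.3862, 0.1086, 0.0023], 'score': 0.62}
jar {'position': [0.5173, 0.2388, 0.0008], 'score': 0.92}
jar {'position': [0.5963, -0.0365, 0.0541], 'score': 0.68}
coaster {'position': [0.4582, -0.2716, -0.0006], 'score': 0.7}
scoop {'position': [0.5687, -0.3476, -0.0017], 'score': 0.59}
stud {'position': [0.5977, -0.0408, 0.0572], 'score': 0.86}
lock_tab {'position': [0.5425, 0.0456, 0.0666], 'score': 0.75}
counter {'position': [0.5416, -0.0532, 0.002], 'score': 0.71}
pointer {'position': [0.6181, -0.0362, 0.0524], 'score': 0.67}
shuttle_a {'position': [0.3811, 0.1102, 0.0017], 'score': 0.65}
shuttle_a {'position': [0.5756, -0.2172, -0.0007], 'score': 0.61}
scoop {'position': [0.5745, -0.3556, 0.0029], 'score': 0.86}
```

View pics/ov_sA.png

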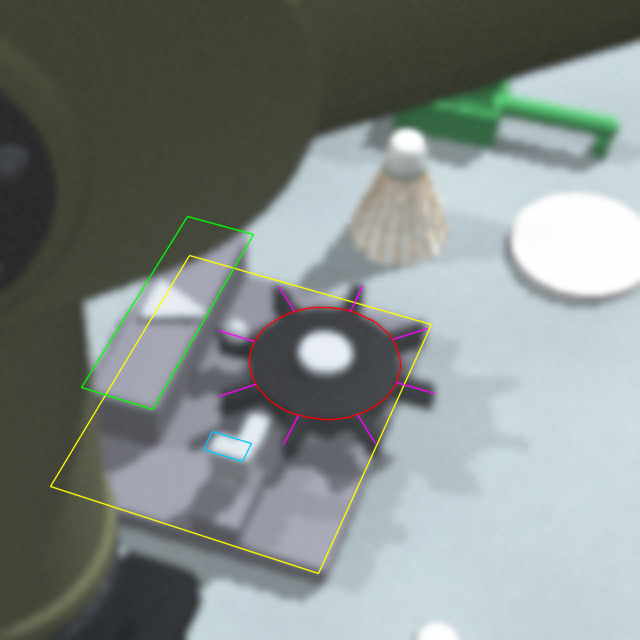

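View pics/ov_tA.png

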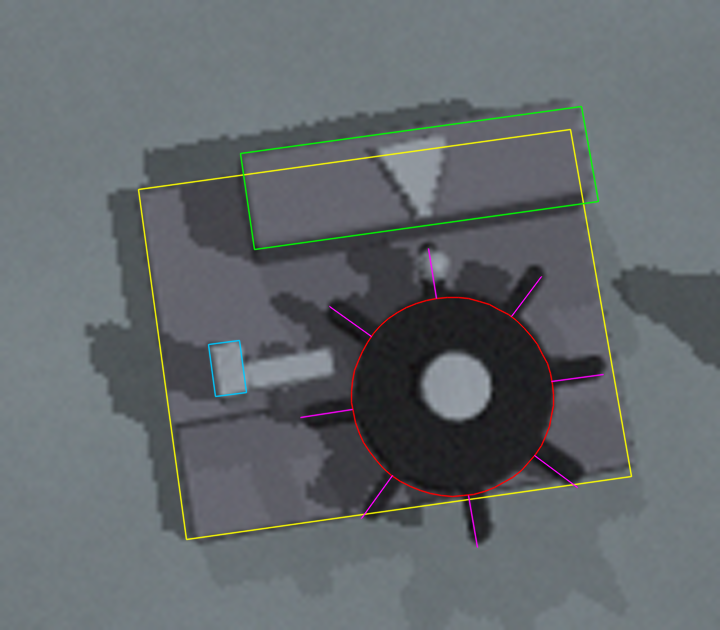

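The tab lies on the fully-in outline, the stud is at the pointer and the counter hasn't moved. Handing in.

```bash
python3 - <<'E'
from h import *
print(robot.finish_job())
E
```

```text
the job is handed in; nothing more can be done
None
```

The counter is set for a new game: the studded tooth rests at the pointer, the lock is pushed fully in, and the hand is clear. I handed the job in at about 21.4 s of the 54 s allowed; no verdict is reported.

- **Wheel:** it started 3 clicks short. I closed the gripper and pushed the front tooth with the fingertip three times, one click per stroke, checking with the cameras after each. The stud went 135°, 90°, 45°, then 0°, in line with the pointer.
- **Lock:** I pushed the tab in until it stopped moving, with the force rising to about 5 N. That is below the roughly 8 N at which the counter slips.
- **Last pictures:** the top view shows the tab on the fully-in outline, about 26–27 mm from where it began (nominal travel 25 mm, network error about 4 mm). The counter still matches its starting outline. The shuttlecocks, jar, coaster and scoop were found within about 6 mm of where they began, which is about the network's own error.
- **Failed or disagreeing checks:** the arm partly blocked the last side view, so the jar and coaster were found only in the top view there. The network gave a false second "jar" on the stud. In two earlier side views it took the scoop and a shuttlecock for the counter. I disregarded all three.

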